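Open the teal ink case without letting its lid fly up

ROBOT

A 6-joint arm with a two-finger parallel gripper is mounted at the origin on the work surface. World frame = base frame: x ahead of the robot, y to its left, z up, the work surface at z = 0. Lengths are in m, angles in degrees, forces in N, time in s.
With the tool pointing down it reaches from about 0.375 to 0.75 m from the base axis. Payload 9 kg.
Tool frame: the origin (TCP) lies where the fingers leave the gripper's body, on its centre line; the fingertips stand 73 mm ahead of it and the grasp point (between the pads) lies 54 mm ahead of it (robot.tip_reach is the distance from the TCP to the fingertips, in m); z points along the fingers, y is the line along which they close (so a half turn about z gives the same grasp; the last joint's range is limited). The gripper opens to 85 mm and grips with 20 to 120 N. Pads are 22 mm wide; open, the fingers measure 114 mm over their backs; the gripper's body (76 mm by 85 mm) begins 54 mm behind the grasp point. The pads swing forward as they close: fully open they stand 13 mm farther back than shut.
Start: joints at [-84.781, 5.964, 5.575, 89.605, 0, 77.527], TCP at [0.182, -0.572, 0.304] pointing down, gripper open.
Joint ranges: [-171.21, 171.21], [-48.23, 106.86], [-62.78, 66.21], [-105.2, 120.99], [-86.42, 89.51], [-180, 180]. Speed limits (degrees/s): [127.2, 127.2, 147.25, 180, 180, 180].

INTERFACE

Orientations are given as [roll, pitch, yaw] about the fixed x, y, z axes, in that order (R = Rz(yaw) Ry(pitch) Rx(roll)).
In Python, from plant import robot gives the robot as it stands. Calls block until the motion is done:
- robot.move_pose(position, orientation): joint-space move of the TCP to a pose.
- robot.line_to(position, vel=0.15, rotation=None, guard=None): straight line of the TCP; rotation=None keeps the orientation; vel is the mean speed in m/s. With guard (N) it stops when the force on the tool has changed by that much, and returns True; else False.
- robot.goto_joints(angles): joint-space move.
- robot.set_gripper(opening): finger opening in m; the grip force is fixed at half the most; returns when the fingers have stopped.
- robot.pause(seconds).
- robot.ik(position, orientation): joint angles nearest the present ones, or None.
- robot.observe(): the state.
- robot.grab_frame(name): name is "side" or "top"; returns the picture (480x640x3 uint8, blue, green, red); there is no depth.
- robot.get_calibration(name): a dict with "vertical_fov" (degrees; the focal length in pixels is half the picture's height over the tangent of half this angle, whatever the lens; pixels are square), "cx", "cy" (the principal point, pixels), "rvec" (rotation vector, rad) and "tvec" (3), from world to camera coordinates, as OpenCV has them. Camera axes: x right, y down, z forward; pixel columns grow to the right and rows downward; lengths in m; the calibration is good to about 2 mm. A picture is of the moment at which its call begins. get_calibration takes no time and is no camera call.
A pose or a line that the arm cannot do raises robot.IKError and nothing moves.
- robot.job_done(): hands the job in; it is judged then, once.
The state is a dict: "time": time; "q": joint angles; "qvel": joint speeds; "joint_torque": joint torques, N m; "tool_pos": TCP position; "tcp_rot": TCP orientation; "ft_force": force on the tool from outside, world axes, zero at the start; "torque": the same for the moment, N m; "gripper_width": finger opening in m; "gripper_force": force on a finger pad.
Only numpy, scipy, OpenCV 4.12 (cv2) and the standard library are available. Lean on these libraries where they do the work, as an engineer would, in place of code of your own. Each camera call takes 0.05 s, during which the arm holds its last target. There are 200 camera calls.

TASK

Open the teal ink case all the way: push down the cream button of its catch, and steady the spring-loaded lid so that it comes up gently instead of flying open. A good way is to open the gripper in line with the case, so that one finger pushes the button while the other waits just above the lid, and then let the lid up. Leave the violet case shut and let go when the lid stands fully open.

Things in the scene. Friction and masses are not known exactly. Their poses are not given: they have to be found in the camera images.
- teal_press (a point): Centre of the top of the cream push button (29 mm deep, 40 wide, top 84 mm above the table) at mid front of the teal case, on the robot's side, 28 mm before the lid's front edge and 14 mm above the lid. It goes straight down on a spring: 4.5 mm down (about 4 N) frees the lid, the stop is at 7 mm (5 N). It comes back up by itself.
- teal_hinge (a point): Middle of the hinge line of the teal case, a plastic box fixed to the table, 130 mm deep, 150 wide, 60 high plus the flat 10 mm lid. The point is 60 mm above the table, at the lid's underside, 150 mm level from teal_press. Axes: x level from button to hinge, y along the hinge, z up. The lid reaches 122 mm from here towards the button; at mid edge a steel lip goes 8 mm farther.
- teal_lid (a joint): Opening of the teal lid, rad: 0 shut, 1.65 at its stop just past upright; its front edge rises and swings away from the robot. Once freed, a spring drives it to the stop and keeps it there: left alone it flies up at over 4 rad/s. A finger above it 40 to 90 mm from the hinge holds it with 2 to 5 N; it follows the finger up and back in an arc. Let go above 1.4 rad it ends gently.
- violet_lid (a joint): Opening of the lid of the violet case, rad: 0 shut, 1.65 open. This case is like the teal one but for the colour and stands beside it, on its left or right. To be left shut.
Not all that is in view belongs to the job. Of the things that look like the part that bears teal_press, take the one that is farthest to the robot's left at the start.

How it is judged (in metres and radians):
At the end, for the whole second after the job is handed in: The teal lid stands open at its stop (more than 1.45 rad, 83 degrees) and at rest, and the violet lid is shut (under 0.1 rad) (value of joint teal_lid above 1.45 rad and velocity of joint teal_lid below 0.2 rad/s and value of joint violet_lid below 0.1 rad); the robot touches nothing.
It fails at once if the teal lid flies open: faster than 3 rad/s once it is more than 0.5 rad (29 degrees) open (value of joint teal_lid above 0.5 rad and velocity of joint teal_lid above 3 rad/s).
It fails at once if the violet case is opened (value of joint violet_lid above 0.2 rad).
It also fails if it takes over 37 s, if anything falls off the work surface, if the arm or the gripper's body presses on something with over 40 N, if the wrist force passes 120 N, or if a joint passes its speed limit or range.

## Working session

There is one attempt and no reset: what is moved stays moved. The work goes in short steps, each a Python script; the robot and the scene stay as the last script left them, time stands still between calls to the robot, and variables do not carry over. Pictures are saved under pics/ and viewed, at most 10 in all, crops included, and the job is handed in when it is done.

```bash
mkdir -p pics; ls; python3 - <<'E'
from plant import robot
import cv2
for n in("top","side"):
    cv2.imwrite(f"pics/{n}0.png",robot.grab_frame(n)); print(robot.get_calibration(n))
print(robot.observe())
E
```

```text
pics
{'vertical_fov': 45.986368295871415, 'cx': 326.8219113360083, 'cy': 234.40878758549388, 'rvec': array([ 2.15333751, -2.15802054,  0.11207782]), 'tvec': array([-0.03864639,  0.42515587,  1.04987371])}
{'vertical_fov': 54.18741861479407, 'cx': 314.24939539037143, 'cy': 239.8439176663946, 'rvec': array([ 0.13507113, -2.82800165,  1.26662047]), 'tvec': array([0.42468233, 0.12013758, 0.9619527 ])}
{'time': 0.1, 'q': array([-8.47810836e+01,  5.99641719e+00,  5.53239753e+00,  8.96025554e+01,
        1.93141781e-03,  7.75252757e+01]), 'qvel': array([ 0.05518252, -0.09849136,  0.18558219,  0.11442431,  0.00989538,
        0.05620741]), 'joint_torque': array([ 7.13777816e-03, -5.58202672e+01,  5.04723179e+01,  1.30292014e-02,
       -1.60445793e-04,  1.10156993e-06]), 'tool_pos': array([ 0.18234074, -0.57141899,  0.30319602]), 'tcp_rot': array([-1.79935414e+02, -1.62666305e-02,  1.76936305e+01]), 'ft_force': array([-0.40091537, -0.0622812 , -0.42785171]), 'torque': array([ 0.04040134, -0.05191924,  0.00645671]), 'gripper_force': 0.0, 'gripper_width': 0.08523623867935015}
```

View pics/top0.png

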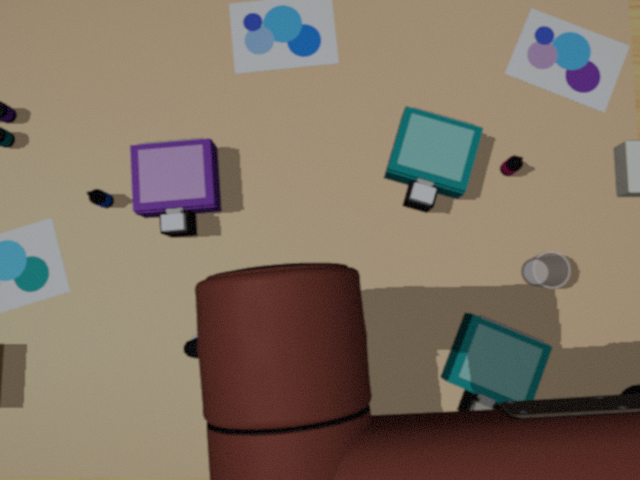

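View pics/side0.png

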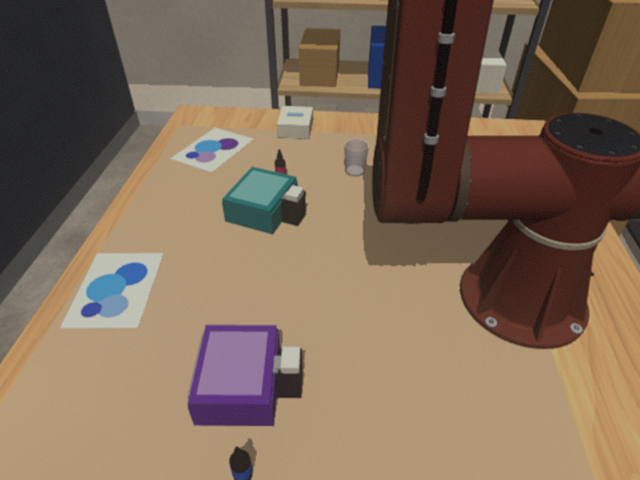

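The top view shows three cases: violet at left (175,180, button 174,222), a teal one at (435,150) with its button at (423,192), and another teal one at the right (497,360), partly hidden by the arm. Image left is the robot's left, so the target is the teal case at (435,150). In the side view its button is at (294,197).

```bash
cat > h.py <<'E'
import cv2, numpy as np
from plant import robot
def cal(n):
    c=robot.get_calibration(n); f=240/np.tan(np.radians(c["vertical_fov"]/2))
    K=np.array([[f,0,c["cx"]],[0,f,c["cy"]],[0,0,1]]); R=cv2.Rodrigues(c["rvec"])[0]
    return K,R,c["tvec"]
def cast(n,px,z):
    K,R,t=cal(n); p=np.c_[np.reshape(px,(-1,2)),np.ones(np.size(px)//2)]
    d=p@np.linalg.inv(K).T@R; o=-R.T@t
    return o+d*((z-o[2])/d[:,2])[:,None]
def proj(n,P):
    K,R,t=cal(n); return cv2.projectPoints(np.reshape(P,(-1,3)).astype(float),cv2.Rodrigues(R)[0],t,K,None)[0][:,0]
def blob(m,x,y):
    n,l,s,c=cv2.connectedComponentsWithStats(m.astype(np.uint8),connectivity=4)
    k=1+np.argmin(np.hypot(*(c[1:]-[x,y]).T)+1e3*(s[1:,4]<30))
    return (l==k).astype(np.uint8),c[k],s[k]
def rect(m,n,z):
    ct=max(cv2.findContours(m,cv2.RETR_EXTERNAL,cv2.CHAIN_APPROX_NONE)[0],key=cv2.contourArea)
    w=cast(n,ct.astype(float),z)[:,:2]
    return cv2.minAreaRect((w*1000).astype(np.float32))
E
python3 - <<'E'
from h import *
im=cv2.imread("pics/top0.png"); hsv=cv2.cvtColor(im,cv2.COLOR_BGR2HSV)
for p in [(435,145),(435,116),(423,192),(418,205),(393,183),(427,183)]: print(p,hsv[p[1],p[0]])
H,S,V=[hsv[...,i].astype(int) for i in range(3)]
teal=(H>75)&(H<100)&(S>60)
for nm,m,z in(("panel",teal&(V>125),.07),("all",teal,.07),):
    b,c,s=blob(m,435,150); print(nm,c,s,rect(b,"top",z))
b,c,s=blob((S<60)&(V>110)&(np.hypot(*(np.indices(V.shape)[::-1]-np.array([423,194])[:,None,None]))<25),423,193); print("btn",c,s,rect(b,"top",.084))
im2=cv2.imread("pics/side0.png"); 
a=cv2.resize(im[95:220,375:495],None,fx=4,fy=4,interpolation=cv2.INTER_CUBIC); d=cv2.resize(im2[160:240,215:315],None,fx=3,fy=3,interpolation=cv2.INTER_CUBIC)
o=np.zeros((500,790,3),np.uint8); o[:500,:480]=a; o[:240,485:785]=d; cv2.imwrite("pics/c1.png",o)
E
```

```text
(435, 145) [ 88  73 147]
(435, 116) [ 90 204 106]
(423, 192) [115   9 166]
(418, 205) [133 105  17]
(393, 183) [ 18  65 160]
(427, 183) [ 30   2 136]
panel [435.37597459 146.87987294] [ 398  114   76   68 3463] ((582.451416015625, -240.95419311523438), (120.95345306396484, 100.40400695800781), 73.39212799072266)
all [434.1125964  151.10162811] [ 386  107   96   91 5835] ((572.2440185546875, -237.77391052246094), (149.77685546875, 141.88763427734375), 73.2025146484375)
btn [423.16447368 191.16885965] [410 179  26  25 456] ((497.3175354003906, -215.03643798828125), (41.24094009399414, 39.323272705078125), 72.65643310546875)
```

View pics/c1.png

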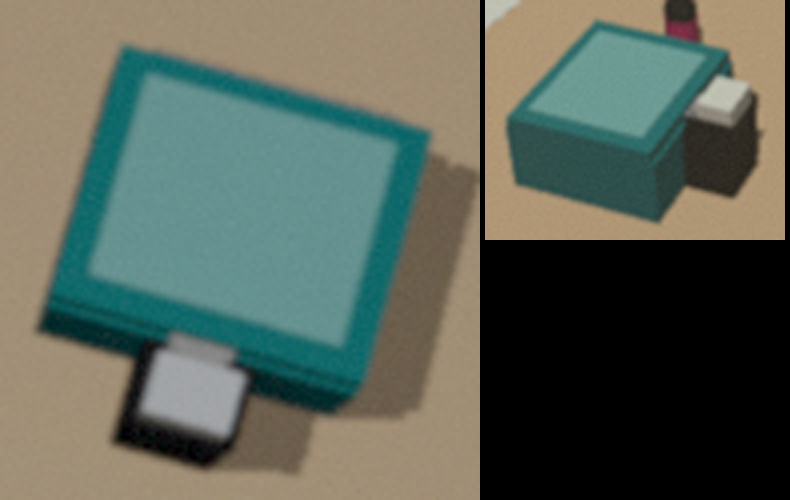

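The crop shows the cream button at about (423,194) in the top image, with a grey lip above it. The lid panel is clean and its edges give the yaw, about -16.7°.

```bash
python3 - <<'E'
from h import *
im=cv2.imread("pics/top0.png"); hsv=cv2.cvtColor(im,cv2.COLOR_BGR2HSV).astype(int)
V=hsv[...,2];S=hsv[...,1]
for t in(145,150,155):
    b,c,s=blob((S<50)&(V>t),423,193); print(t,c,s[4],rect(b,"top",.084),cast("top",c,.084))
im=cv2.imread("pics/side0.png"); hsv=cv2.cvtColor(im,cv2.COLOR_BGR2HSV).astype(int)
H,V,S=hsv[...,0],hsv[...,2],hsv[...,1]
print(V[188:202,294])
for t in(165,175,185):
    b,c,s=blob((S<60)&(V>t),295,192); print(t,c,s,rect(b,"side",.084),cast("side",c,.084))
teal=(H>75)&(H<100)&(S>40)
b,c,s=blob(teal&(V>125),262,187);print("panel",rect(b,"side",.07))
for y in(-16.7,):
    P=np.array([.5,-.216,.084]); print(proj("top",P),proj("side",P))
u=np.array([np.cos(np.radians(16.7)),-np.sin(np.radians(16.7)),0])
for d in (-.05,0,.05,.1,.15):
  for yw in(-16.7,73.3,163.3):
    q=robot.ik(np.array([.5,-.216,.19])+u*d,[180,0,yw]); print(d,yw,None if q is None else np.round(q))
E
```

```text
145 [422.93883792 192.51987768] 327 ((494.10186767578125, -214.01083374023438), (37.7429313659668, 29.06846046447754), 73.07101440429688) [[ 0.49375605 -0.21395313  0.084     ]]
150 [423.02229299 192.50318471] 314 ((494.06884765625, -214.11790466308594), (37.51881790161133, 28.032546997070312), 73.07101440429688) [[ 0.49378608 -0.21410413  0.084     ]]
155 [422.96969697 192.49158249] 297 ((493.9351501464844, -213.98233032226562), (36.772850036621094, 26.61968994140625), 72.75103759765625) [[ 0.49380771 -0.21400982  0.084     ]]
[194 190 190 192 192 192 190 190 174 152 145 144 137 103]
165 [294.07627119 190.92372881] [286 186  17  11 118] ((494.2762756347656, -213.86947631835938), (40.881065368652344, 27.37122344970703), 72.35069274902344) [[ 0.49450712 -0.21262856  0.084     ]]
175 [294.18867925 190.81132075] [287 186  16  11 106] ((494.8046569824219, -214.44725036621094), (38.900150299072266, 26.322370529174805), 75.23374938964844) [[ 0.49430195 -0.21309825  0.084     ]]
185 [294.1744186  190.79069767] [287 187  15   9  86] ((494.2416687011719, -214.73194885253906), (35.371330261230
[... 181 characters left out ...]
45703125)
[[424.00096148 189.11244935]] [[291.93988661 189.95403309]]
-0.05 -16.7 [-39. -12. -24.  78.   0. 157.]
-0.05 73.3 [-39. -12. -24.  78.   0.  67.]
-0.05 163.3 [-39. -12. -24.  78.   0. -23.]
0 -16.7 [-37.  -3. -16.  78.   0. 160.]
0 73.3 [-37.  -3. -16.  78.   0.  70.]
0 163.3 [-37.  -3. -16.  78.   0. -20.]
0.05 -16.7 [-35.   6.  -7.  78.   0. 161.]
0.05 73.3 [-35.   6.  -7.  78.   0.  71.]
0.05 163.3 [-35.   6.  -7.  78.   0. -19.]
0.1 -16.7 [-34.  14.   3.  79.   0. 163.]
0.1 73.3 [-34.  14.   3.  79.   0.  73.]
0.1 163.3 [-34.  14.   3.  79.   0. -17.]
0.15 -16.7 [-33.  23.  13.  80.   0. 164.]
0.15 73.3 [-33.  23.  13.  80.   0.  74.]
0.15 163.3 [-33.  23.  13.  80.   0. -16.]
```

Button centre (0.494, -0.214), size 38x28 mm (given 40x29), and both views agree. Yaw is -16.7°, so the hinge lies at (0.638, -0.257). Moving to a hover over it, then checking.

```bash
cat >> h.py <<'E'
B=np.array([.4942,-.2137,0]); a=np.radians(-16.7); U=np.array([np.cos(a),np.sin(a),0]); ORI=[180,0,73.3]
def at(d,z): return B+U*d+[0,0,z]
E
python3 - <<'E'
from h import *
print(robot.tip_reach)
robot.move_pose(at(.047,.22),ORI)
robot.line_to(at(.047,.180),vel=.08)
s=robot.observe(); print(s["time"],s["tool_pos"],s["tcp_rot"],s["ft_force"],s["gripper_width"], at(.047,.18))
i=robot.grab_frame("side");t=robot.grab_frame("top")
o=np.zeros((480,790,3),np.uint8); o[:480,:480]=cv2.resize(i[120:240,210:330],None,fx=4,fy=4,interpolation=2); o[:300,490:790]=cv2.resize(t[60:260,340:540],(300,300)); cv2.imwrite("pics/c2.png",o)
E
```

```text
0.0726
2.575 [ 0.53917371 -0.22717078  0.17993162] [-1.79987734e+02 -5.42509167e-03  7.33003884e+01] [-0.47860917  0.70515241  0.02101593] 0.0859020780468188 [ 0.53921766 -0.22720594  0.18      ]
```

View pics/c2.png

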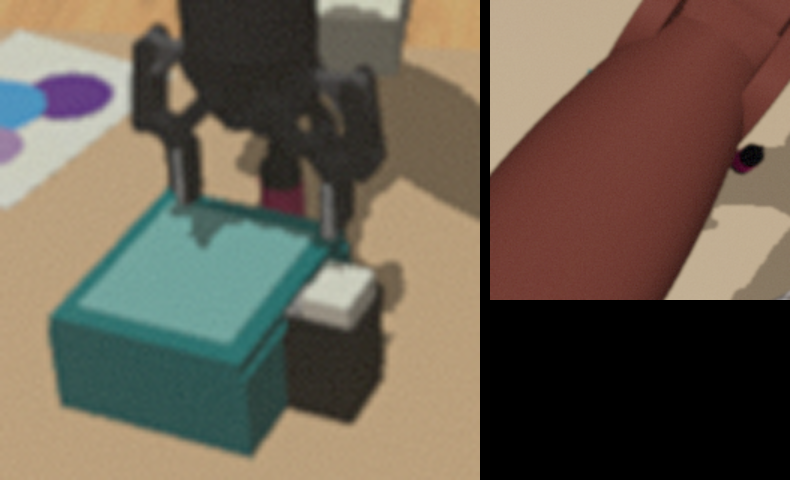

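The side crop shows the fingers in line with the case: the near one over the button (tip at px ~(292,180)), the far one over the lid (tip at px ~(256,170)). Checking tip height by projection, then a slow guarded descent to touch the button.

```bash
python3 - <<'E'
from h import *
c=lambda p:np.round((proj("side",p)-[210,120])*4).astype(int).tolist()
for z in(.1074,.12): print(z,c(at(-.003,z)),c(at(.097,z)),"centre +60",c(at(.047,z+.06)))
n=robot.line_to(at(.047,.166),vel=.05)
f0=robot.observe()["ft_force"]
hit=robot.line_to(at(.047,.140),vel=.008,guard=1.7)
s=robot.observe(); print(hit,s["time"],s["tool_pos"],s["ft_force"]-f0)
E
```

```text
0.1074 [[341, 251]] [[186, 214]] centre +60 [[257, 144]]
0.12 [[340, 233]] [[185, 196]] centre +60 [[255, 124]]
True 5.5833 [ 0.53920625 -0.22719259  0.14299422] [ 0.69016988 -1.84187037  2.77096434]
```

Contact at TCP z 0.143 with 2.8 N gives an open-finger reach of 59.6 mm (73 - 13 ✓). Now press 6 mm and check that the lid rests on the far finger.

```bash
python3 - <<'E'
from h import *
robot.line_to(at(.047,.1370),vel=.012)
robot.pause(.3)
s=robot.observe(); print(s["time"],s["tool_pos"],s["ft_force"],s["torque"])
i=robot.grab_frame("side")
cv2.imwrite("pics/c3.png",cv2.resize(i[120:240,210:330],None,fx=4,fy=4,interpolation=2))
E
```

```text
6.4917 [ 0.53929186 -0.22726696  0.1373083 ] [-0.43493809  0.56843084  7.43881992] [ 0.1109418   0.15614409 -0.00531611]
```

View pics/c3.png

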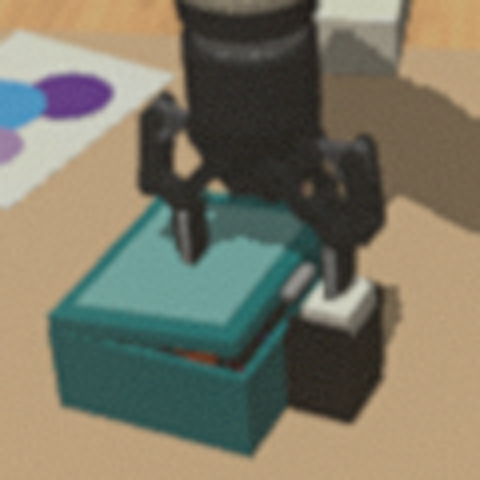

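The lid is freed and ajar, held by the far finger. Now letting it up along the arc.

```bash
python3 - <<'E'
from h import *
for th in np.arange(.2,1.56,.12):
    r=.060+.025*min(1,th/1.0)
    robot.line_to(at(.15-r*np.cos(th)+.01*np.sin(th)-.0427,.1196+r*np.sin(th)+.01*np.cos(th)),vel=.025)
    s=robot.observe(); print(round(th,2),round(s["time"],2),np.round(s["tool_pos"],3),np.round(s["ft_force"],1))
    if np.linalg.norm(s["ft_force"])>25: break
i=robot.grab_frame("side")
cv2.imwrite("pics/c4.png",cv2.resize(i[80:240,190:350],None,fx=3,fy=3,interpolation=2))
E
```

```text
0.2 6.91 [ 0.538 -0.227  0.143] [ 3.  -0.4  3.6]
0.32 7.38 [ 0.538 -0.227  0.15 ] [0.6 0.5 2.8]
0.44 7.88 [ 0.54  -0.227  0.159] [ 1.  -1.   1.9]
0.56 8.38 [ 0.542 -0.228  0.168] [0.5 0.2 1.5]
0.68 8.9 [ 0.546 -0.229  0.176] [1.3 0.2 2. ]
0.8 9.43 [ 0.55  -0.231  0.184] [-0.4 -0.4  1.2]
0.92 9.98 [ 0.556 -0.232  0.192] [ 0.  -0.4  2.3]
1.04 10.54 [ 0.564 -0.235  0.198] [ 0.1 -0.4  1.3]
1.16 11.1 [ 0.573 -0.237  0.201] [ 0.1 -0.7  0.9]
1.28 11.66 [ 0.583 -0.24   0.204] [ 0.3 -0.3  1.4]
1.4 12.22 [ 0.593 -0.243  0.205] [ 1.2 -0.1  0.5]
1.52 12.78 [ 0.602 -0.246  0.205] [ 0.9 -0.2  0. ]
```

View pics/c4.png

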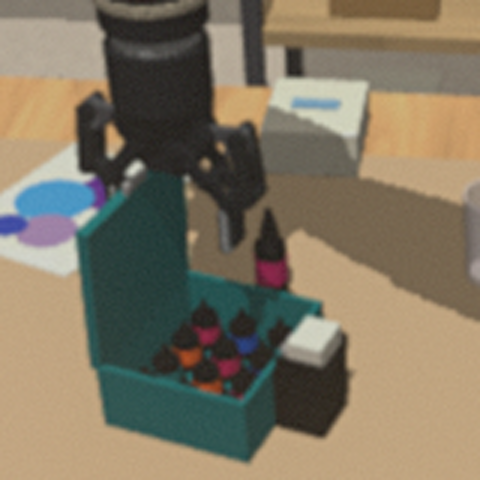

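The lid stands nearly upright between the fingers. Easing it to its stop, clearing it, and lifting away.

```bash
python3 - <<'E'
from h import *
s=robot.observe(); p=s["tool_pos"]
robot.line_to(p+U*.028,vel=.03); robot.pause(.4)
print(robot.observe()["ft_force"])
robot.line_to(p+U*.030+[0,0,.10],vel=.08); robot.line_to(p+U*-.06+[0,0,.14],vel=.12); robot.pause(.5)
s=robot.observe(); print(s["time"],s["ft_force"])
i=robot.grab_frame("side")
cv2.imwrite("pics/c5.png",i)
E
```

```text
[-1.10121472  0.07619059 -1.10040959]
17.175 [ 0.07227341  0.16546858 -0.00482385]
```

View pics/c5.png

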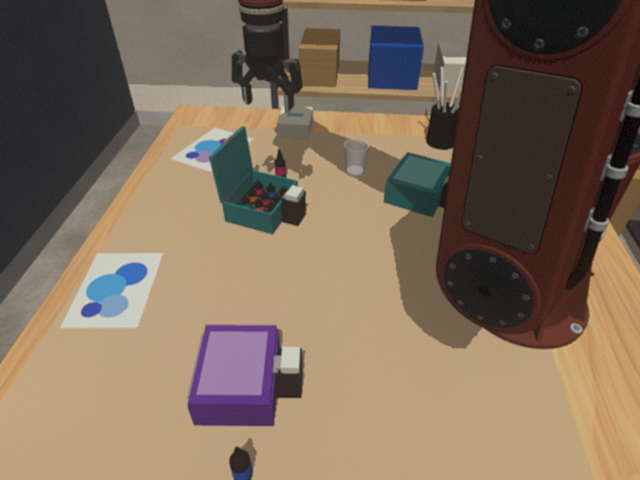

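The teal lid stands fully open at (233,165), the violet case at (237,370) is shut, and the gripper is clear.

```bash
python3 -c "
from plant import robot
print(robot.job_done())"
```

```text
the job is handed in; nothing more can be done
None
```

The job is handed in at about 17 s: the last picture shows the teal lid, which came up gently on the finger, standing fully open, the violet case shut and the gripper clear; no verdict was returned.

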